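# Fill the free cells of the parts crate on a watch assembly bench

### The arm

A 6-joint arm with a two-finger parallel gripper is mounted at the origin on the work surface. World frame = base frame: x ahead of the robot, y to its left, z up, the work surface at z = 0. Lengths are in mm, angles in rad, forces in N, time in s.
With the tool pointing down it reaches from about 250 to 850 mm from the base axis. Payload 12.5 kg.
Tool frame: the origin (TCP) lies at the very end of the fingers, on their centre line; the grasp point (between the pads) lies 19 mm behind it; z points along the fingers, y is the line along which they close (so a half turn about z gives the same grasp; the last joint's range is limited). The gripper opens to 93 mm and grips with 3 to 60 N. Pads are 15 mm wide; open, the fingers measure 128 mm over their backs; the gripper's body (75 mm by 188 mm) begins 65 mm behind the grasp point.
Start: joints at [-1.373, 0.351, 1.652, -0, 1.139, -0.085], TCP at [153.495, -528.132, 218.633] pointing down, gripper open.
Joint ranges: [-2.75, 2.75], [-0.79, 2.1], [0.01, 2.65], [-1.57, 4.71], [0.07, 3.14], [-2.87, 2.87]. Speed limits (rad/s): [2.22, 2.22, 2.79, 3.14, 3.14, 3.14].

### API

Orientations are given as a 3x3 rotation matrix whose columns are the frame's x, y, z axes.
In Python, from station import manip, camera, sign_off gives the robot as it stands. The module is installed in compiled form; this text tells all that it offers.
- The arm moves only by the shell command python3 -m inch 'ROWS' [FORCE]. ROWS is JSON, a list of rows, each a list of 3 entries, a list of its own where there are three numbers: the shift along the tool's x, y, z normalised to -1 to 1, where 1 is 0.3 m, then the turn about the tool's z normalised to -1 to 1, where 1 is 45 degrees, then the finger opening in mm, from 0 to 93. In form: [[[tx, ty, tz], roll, claw], ...]. A call has exactly 10 rows; each row shifts and turns the commanded pose from where the row before left it, along the tool's axes as they then stand; what a row does not reach is not made up. A row lasts 1/10 s, in which the tool goes at most 50 mm and 8.59 degrees, less where a joint would pass 70% of its speed; a pose out of reach is approached as far as the arm can. A call with a number of a shift or a turn outside -1 to 1 is refused whole. A call with a gripper value outside its range is refused whole. The fingers move at their own pace and stop on an object; FORCE is the grip in N (left out, the last holds). Time passes only in rows, so rows that do not move let the fingers close, or fill a call up. It gives the time, the measured TCP pose, the force, the opening and the grip force at its end, in the units of the state.
- manip.read_state(): the state, without advancing time (a new reading comes with each control period).
- camera(name): name is "scene" or "top" or "wrist"; returns a dict with "pixels" (384x512x3 uint8, red, green, blue), "K" (3x3 intrinsics, pixels), "dist" ([k1, k2, p1, p2, k3] as OpenCV has them; the pictures are not rectified), "R" (3x3) and "t" (3): a world point X has camera coordinates R X + t. Camera axes: x right, y down, z forward; pixel columns grow to the right and rows downward; lengths in mm; the calibration is good to about 2 mm. A picture is of the moment at which its call begins. There is no depth.
- sign_off(): hands the job in; it is judged then, once.
The state is a dict: "time": time; "joint_pos": joint angles; "qd": joint speeds; "effort": joint torques, N m; "ee_pos": TCP position; "tcp_rot": TCP orientation; "ft_force": force on the tool from outside, world axes, zero at the start; "moment": the same for the moment, N m; "gripper_width": opening from 0.0 (shut) to 1.0 (fully open); "gripper_force": force on a finger pad.
Only numpy, scipy, OpenCV 4.12 (cv2) and the standard library are available. Lean on these libraries where they do the work, as an engineer would, in place of code of your own. Each camera call takes 0.05 s, during which the arm holds its last target. There are 200 camera calls.

### The job

Put the two tall slim metal canisters standing on the bench into the two empty cells of the light grey divided crate, one in each, standing upright on the cell floor with the lid up. Set them down rather than dropping them.

Things in the scene. Friction and masses are not known exactly. Their poses are not given: they have to be found in the camera images.
- canister_a_mid (a point): first tall slim plain metal canister with a darker screw lid: an upright cylinder 44 mm in diameter and 120 mm tall, about 0.2 kg, standing on the bench. The other round metal pieces near it are at most 50 mm high, and an amber bottle 75 mm. This point is its centre, 60 mm above its underside; z is up along its axis
- canister_b_mid (a point): second canister, the same as the first and interchangeable with it: 44 mm in diameter, 120 mm tall. This point is its centre, 60 mm above its underside; z is up along its axis
- free_cell_1 (a point): one of the two empty cells of the light grey plastic crate with black cell floors, diagonally opposite each other. The crate is 155 mm square and 36 mm high, fixed to the bench, open on top, walls and dividers 5 mm thick, with 2 x 2 square cells 70 mm wide inside; the other two cells each hold a short tin 44 mm wide and 34 mm tall. This point is the centre of the cell's inner floor, 5 mm above the bench and 31 mm below the rim; x and y run along the crate's walls, z is up
- free_cell_2 (a point): the other empty cell of the same crate, 106 mm away from the first across the crate's diagonal; the same size. This point is the centre of its inner floor, 5 mm above the bench; axes as for the first

How it is judged (in metres and radians):
At the end, for the whole second after the job is handed in: One canister stands in each of the two cells that were empty, either way round: its centre within 22 mm horizontally of the cell's centre (anywhere inside the walls), standing on the cell floor (centre 58 to 72 mm above the bench), lid up and within 10 degrees of vertical, and at rest ((((horizontal distance between canister_a_mid and free_cell_1 below 0.022 m and height (world z) of canister_a_mid between 0.058 and 0.072 m and angle between canister_a_mid's own z axis and vertical below 0.175 rad) and (horizontal distance between canister_b_mid and free_cell_2 below 0.022 m and height (world z) of canister_b_mid between 0.058 and 0.072 m and angle between canister_b_mid's own z axis and vertical below 0.175 rad)) or ((horizontal distance between canister_a_mid and free_cell_2 below 0.022 m and height (world z) of canister_a_mid between 0.058 and 0.072 m and angle between canister_a_mid's own z axis and vertical below 0.175 rad) and (horizontal distance between canister_b_mid and free_cell_1 below 0.022 m and height (world z) of canister_b_mid between 0.058 and 0.072 m and angle between canister_b_mid's own z axis and vertical below 0.175 rad))) and linear speed of each of canister_a, canister_b below 0.03 m/s); the robot touches nothing.
It fails at once if canister a is dropped: it moves faster than 0.8 m/s with no finger on it (a fall of more than about 30 mm) (linear speed of canister_a above 0.8 m/s and contact force between the fingers and canister_a below 0.05 N).
It fails at once if canister b is dropped: it moves faster than 0.8 m/s with no finger on it (a fall of more than about 30 mm) (linear speed of canister_b above 0.8 m/s and contact force between the fingers and canister_b below 0.05 N).
It also fails if it takes over 64 s, if anything falls off the work surface, if the arm or the gripper's body presses on something with over 40 N, if the wrist force passes 120 N, or if a joint passes its speed limit or range.

## Working session

There is one attempt and no reset: what is moved stays moved. The work goes in short steps, Python scripts to look and compute and a shell command to move; the robot and the scene stay as the last step left them, time stands still between calls to the robot, and variables do not carry over. Pictures are saved under pics/ and viewed, at most 10 in all, crops included, and the job is handed in when it is done.

```bash
mkdir -p pics; cat > h.py <<'E'
import cv2,numpy as np,pickle
from station import manip,camera,sign_off
def snap(n,f):
    c=camera(n); pickle.dump(c,open(f'pics/{f}.pkl','wb'))
    cv2.imwrite(f'pics/{f}.png',cv2.resize(c['pixels'][:,:,::-1],(800,600),interpolation=cv2.INTER_CUBIC)); return c
def load(f): return pickle.load(open(f'pics/{f}.pkl','rb'))
def ray(c,u,v):
    p=cv2.undistortPoints(np.array([[[u,v]]],float),np.array(c['K']),np.array(c['dist'],float))[0,0]
    R=np.array(c['R']);t=np.array(c['t']); return -R.T@t, R.T@np.array([p[0],p[1],1])
def at(c,u,v,z,s=512/800):   # u,v in 800x600 view
    o,d=ray(c,(u+.5)*s-.5,(v+.5)*s-.5); return (o+d*(z-o[2])/d[2]).round(1)
def proj(c,X):
    r=cv2.Rodrigues(np.array(c['R'],float))[0]
    return cv2.projectPoints(np.array(X,float).reshape(-1,1,3),r,np.array(c['t'],float),np.array(c['K']),np.array(c['dist'],float))[0][:,0]
E
python3 - <<'E'
from h import *
for n in ('top','scene'):
    c=snap(n,n+'0'); print(n,(-np.array(c['R']).T@c['t']).round())
s=manip.read_state(); print(s)
E
```

```text
top [4.180e+02 1.000e+00 1.197e+03]
scene [ 905. -695.  669.]
{'time': 0.1, 'joint_pos': array([-1.37261569e+00,  3.51169021e-01,  1.65235193e+00,  2.24759020e-05,
        1.13910599e+00, -8.45989172e-02]), 'qd': array([ 0.00081835, -0.00232692, -0.00169749, -0.00052465,  0.0015415 ,
       -0.00017401]), 'effort': array([-3.55571656e-04, -4.98028708e+01, -2.85702753e+01,  7.00192829e-02,
        2.38696765e-02, -6.59695547e-05]), 'ee_pos': array([ 153.43395597, -527.84395353,  218.16567323]), 'tcp_rot': array([[ 9.60286217e-01,  2.79016750e-01, -1.83621726e-04],
       [ 2.79016790e-01, -9.60285684e-01,  1.01805939e-03],
       [ 1.07726307e-04, -1.02886195e-03, -9.99999465e-01]]), 'ft_force': array([-0.31205678, -0.4808523 ,  0.32060133]), 'moment': array([-0.03114167,  0.05717099, -0.03216838]), 'gripper_force': 0.0, 'gripper_width': 0.9987960055709325}
```

View pics/top0.png

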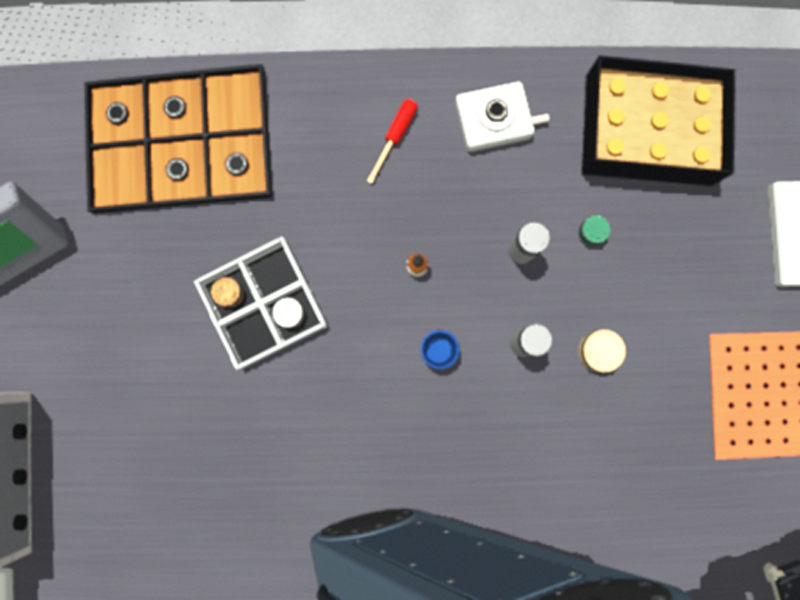

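View pics/scene0.png

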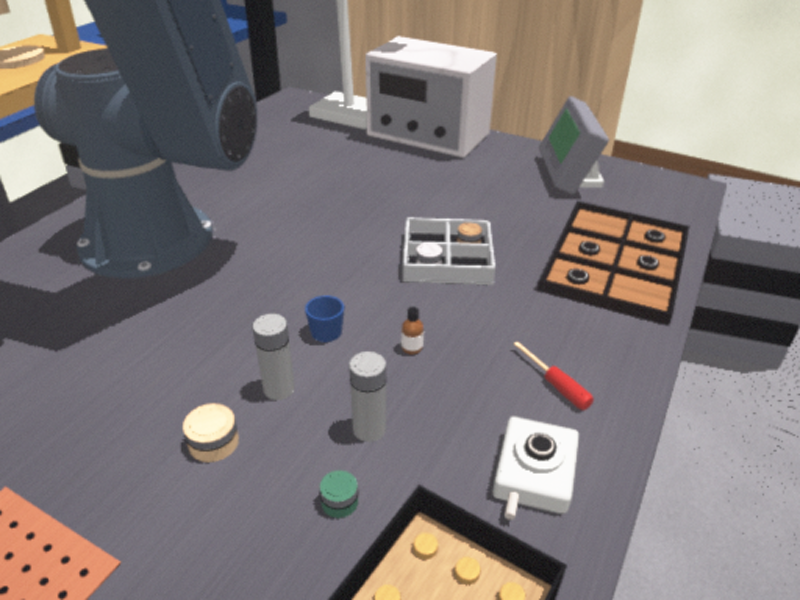

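The top view shows the canister lids at about (534,238) and (536,341). The crate's outer corners are at (195,282), (284,238), (327,325) and (240,369). The empty cells are the upper right one (272,270) and the lower left one (250,336).

```bash
python3 - <<'E'
from h import *
t=load('top0');s=load('scene0')
for n,u,v,us,vs in (('A',534,238,368,362),('B',536,341,271,326)):
    print(n,at(t,u,v,120),at(s,us,vs,120))
cs=np.array([at(t,*p,36) for p in ((195,282),(284,238),(327,325),(240,369))]);m=cs.mean(0)
print(cs,m)
print([np.linalg.norm(cs[i]-cs[i-1]).round() for i in range(4)])
e=(cs[1]-cs[0]+cs[2]-cs[3]);print('edge angle',np.degrees(np.arctan2(e[1],e[0])))
print('cells',at(t,272,270,5),at(t,250,336,5),m+(cs[1]-m)*75/155,m+(cs[3]-m)*75/155)
for n,p,z in (('amber',(417,262),60),('blue',(441,350),40),('green',(596,229),30),('cream',(604,351),40)): print(n,at(t,*p,z))
E
```

```text
A [ 601.3 -197.5  120. ] [ 603.7 -197.4  120. ]
B [ 452.  -194.7  120. ] [ 460.  -199.6  120. ]
[[558.1 319.   36. ]
 [624.2 178.1  36. ]
 [486.5 112.3  36. ]
 [421.1 248.2  36. ]] [522.475 214.4    36.   ]
[np.float64(154.0), np.float64(156.0), np.float64(153.0), np.float64(151.0)]
edge angle -64.58890422452802
cells [578.3 202.5   5. ] [473.3 238.4   5. ] [571.69677419 196.83548387  36.        ] [473.42258065 230.75483871  36.        ]
amber [578.1 -28.4  60. ]
blue [444.1 -62.5  40. ]
green [ 629.3 -313.5   30. ]
cream [ 436.6 -314.6   40. ]
```

```bash
python3 -m inch '[[[0.06,-0.037,0],0,93],[[0.12,-0.074,0],0,93],[[0.135,-0.083,0],0,93],[[0.135,-0.083,0],0,93],[[0.135,-0.083,0],0,93],[[0.135,-0.083,0],0,93],[[0.135,-0.083,0],0,93],[[0.135,-0.083,0],0,93],[[0.12,-0.074,0],0,93],[[0.06,-0.037,0],0,93]]' 20
python3 - <<'E'
from h import *
c=snap('wrist','w1');s=manip.read_state();print(s['ee_pos'],s['tcp_rot'].round(3).tolist())
print(proj(c,[[454,-196,120],[602,-197.5,120]])*800/512)
E
```

```text
time: 1.1
ee_pos: [431.7, -220.3, 218.5]
tcp_rot: [[0.96, 0.281, -0.0], [0.281, -0.96, 0.0], [0.0, -0.001, -1.0]]
ft_force: [-0.2, -0.3, -0.6]
gripper_width: 0.999
gripper_force: 0.0
[ 432.60633994 -219.47146263  218.46983937] [[0.96, 0.282, 0.0], [0.282, -0.96, 0.001], [0.001, -0.001, -1.0]]
[[366.7402877  256.94229892]
 [441.88026688  -3.44582379]]
```

View pics/w1.png

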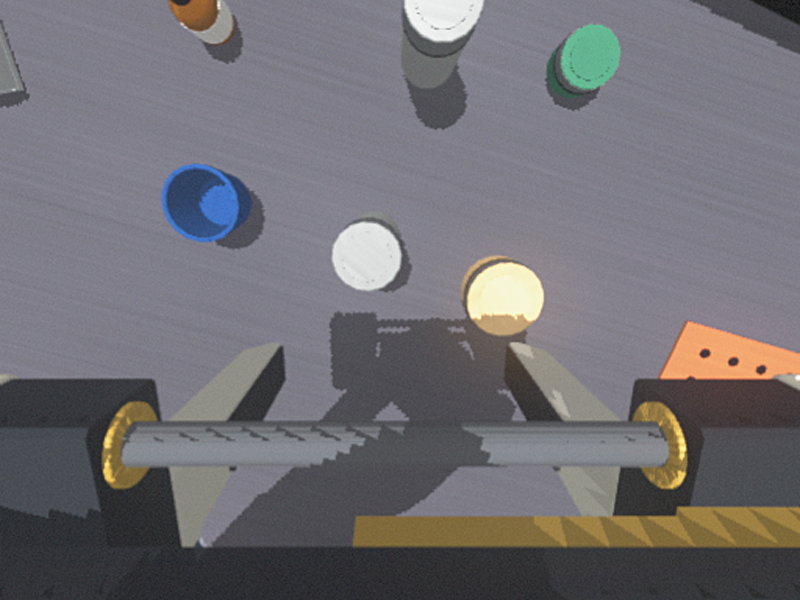

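The wrist view shows canister B's lid at (367,256), within 1 px of where my estimate (454,-196) projects. Next I align over it and descend.

```bash
python3 -m inch '[[[0.045,-0.028,0],0,93],[[0.045,-0.027,0],0,93],[[0,0,0],0,93],[[0,0,0.05],0,93],[[0,0,0.1],0,93],[[0,0,0.12],0,93],[[0,0,0.12],0,93],[[0,0,0.08],0,93],[[0,0,0.03],0,93],[[0,0,0.018],0,93]]' && python3 -m inch '[[[0,0,0],0,93],[[0,0,0],0,36],[[0,0,0],0,36],[[0,0,0],0,36],[[0,0,0],0,36],[[0,0,0],0,36],[[0,0,0],0,36],[[0,0,0],0,36],[[0,0,0],0,36],[[0,0,0],0,36]]' 20
```

```text
time: 2.15
ee_pos: [451.2, -199.9, 62.9]
tcp_rot: [[0.96, 0.279, -0.001], [0.279, -0.96, 0.0], [-0.001, -0.0, -1.0]]
ft_force: [0.5, -1.0, 0.2]
gripper_width: 1.001
gripper_force: 0.0
time: 3.15
ee_pos: [451.5, -199.2, 63.2]
tcp_rot: [[0.96, 0.279, -0.0], [0.279, -0.96, 0.0], [-0.0, -0.0, -1.0]]
ft_force: [0.0, 2.1, 3.3]
gripper_width: 0.474
gripper_force: 20.0
```

```bash
python3 -m inch '[[[0,0,-0.03],0,36],[[0,0,-0.08],0,36],[[0,0,-0.12],0,36],[[0,0,-0.1],0,36],[[0,0,-0.07],0,36],[[0.016,-0.047,0],0,36],[[0.033,-0.095,0],0,36],[[0.033,-0.095,0],0,36],[[0.033,-0.095,0],0,36],[[0.033,-0.095,0],0,36]]' && python3 -m inch '[[[0.033,-0.095,0],0,36],[[0.033,-0.095,0],0,36],[[0.033,-0.095,0],0,36],[[0.033,-0.095,0],0,36],[[0.033,-0.095,0],0,36],[[0.033,-0.095,0],0,36],[[0.033,-0.095,0],0,36],[[0.033,-0.095,0],0,36],[[0.025,-0.075,0],0,36],[[0.012,-0.035,0],0,36]]' && python3 -m inch '[[[0,0,0],0,36],[[0,0,0],0,36],[[0,0,0],0,36],[[0,0,0],0,36],[[0,0,0],0,36],[[0,0,0],0,36],[[0,0,0],0,36],[[0,0,0],0,36],[[0,0,0],0,36],[[0,0,0],0,36]]'
python3 - <<'E'
from h import *
c=snap('wrist','w2'); d=snap('scene','s2')
print(proj(c,[[472.5,232.2,5],[572.5,196.6,5],[522.5,214.4,36]])*800/512)
a=c['pixels'][:,:,::-1];b=d['pixels'][:,:,::-1]
cv2.imwrite('pics/c2.png',cv2.resize(np.hstack([a,b]),(800,300),interpolation=cv2.INTER_AREA))
E
```

```text
time: 4.15
ee_pos: [457.5, -62.0, 182.1]
tcp_rot: [[0.96, 0.279, -0.002], [0.279, -0.96, 0.0], [-0.002, -0.001, -1.0]]
ft_force: [0.8, -0.5, -3.2]
gripper_width: 0.467
gripper_force: 20.0
time: 5.15
ee_pos: [471.1, 213.8, 182.0]
tcp_rot: [[0.96, 0.281, -0.002], [0.281, -0.96, -0.0], [-0.002, -0.0, -1.0]]
ft_force: [-0.4, -0.4, -2.3]
gripper_width: 0.467
gripper_force: 20.0
time: 6.15
ee_pos: [472.4, 211.9, 183.2]
tcp_rot: [[0.96, 0.279, 0.0], [0.279, -0.96, 0.0], [0.0, -0.0, -1.0]]
ft_force: [-0.0, -0.0, -2.9]
gripper_width: 0.468
gripper_force: 20.0
[[370.2296521  267.92854635]
 [449.21716144 157.66126284]
 [409.78881149 217.59908335]]
```

View pics/w2.png

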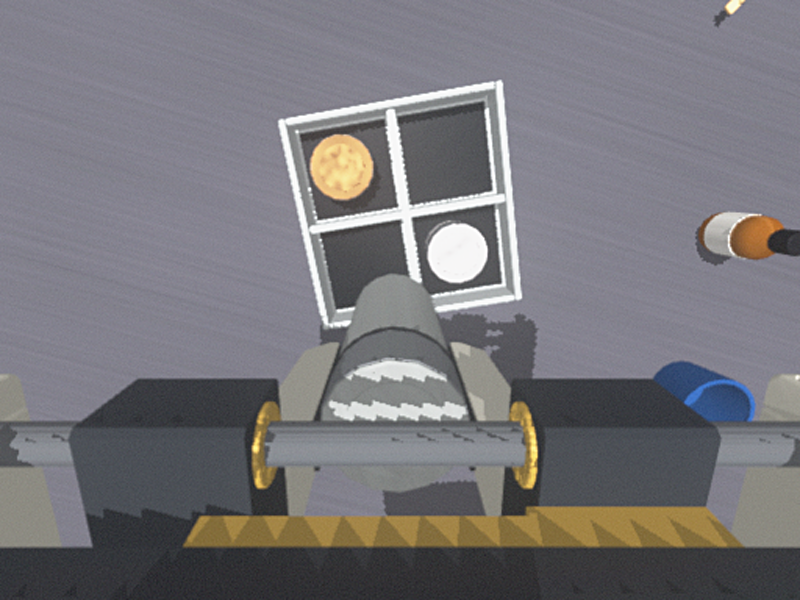

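The wrist view shows the canister hanging straight. The crate's rim corners are at (279,121), (502,82), (521,298) and (326,328), with the divider crossing at (404,213). I'll refine the cell positions from these.

```bash
python3 - <<'E'
from h import *
c=load('w2')
cs=np.array([at(c,*p,36) for p in ((279,121),(502,82),(521,298),(326,328))]);m=cs.mean(0)
print(cs,m,at(c,404,213,36),[np.linalg.norm(cs[i]-cs[i-1]).round() for i in range(4)])
print(at(c,443,151,5))
t=load('top0');print(at(t,261,303,36))
# canister shape in scene: predicted axis at TCP 
E
```

```text
[[560.  319.4  36. ]
 [625.4 181.   36. ]
 [488.4 115.9  36. ]
 [423.6 252.9  36. ]] [524.35 217.3   36.  ] [524.6 219.6  36. ] [np.float64(152.0), np.float64(153.0), np.float64(152.0), np.float64(152.0)]
[575.9 203.    5. ]
[522.8 214.8  36. ]
```

View pics/s2.png

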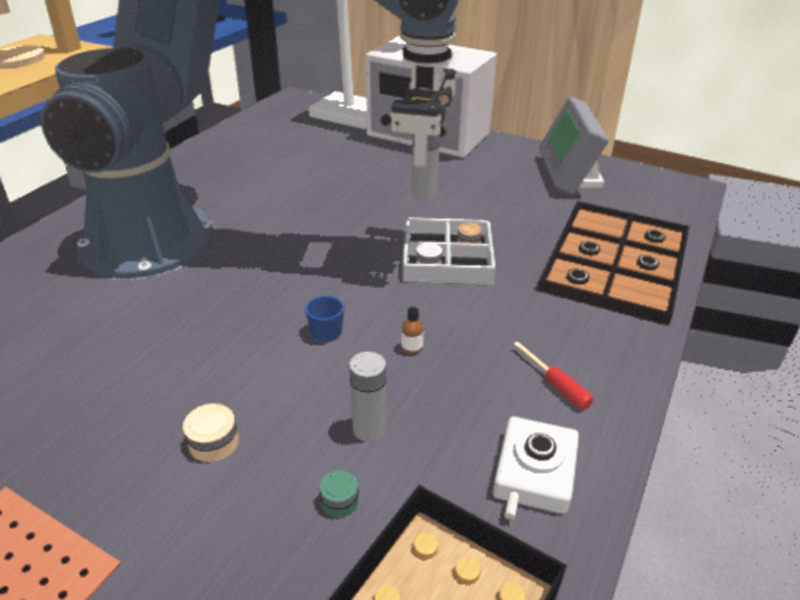

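```bash
python3 -m inch '[[[0.01,-0.033,0],0,36],[[0.01,-0.034,0],0,36],[[0,0,0],0,36],[[0,0,0.04],0,36],[[0,0,0.08],0,36],[[0,0,0.08],0,36],[[0,0,0.08],0,36],[[0,0,0.05],0,36],[[0,0,0.03],0,36],[[0,0,0],0,36]]' && python3 -m inch '[[[0,0,0.005],0,36],[[0,0,0.005],0,36],[[0,0,0.004],0,36],[[0,0,0.003],0,36],[[0,0,0.002],0,36],[[0,0,0.002],0,36],[[0,0,0],0,36],[[0,0,0],0,36],[[0,0,0],0,36],[[0,0,0],0,36]]'
```

```text
time: 7.25
ee_pos: [471.8, 232.4, 73.9]
tcp_rot: [[0.96, 0.279, -0.002], [0.279, -0.96, -0.001], [-0.002, 0.0, -1.0]]
ft_force: [0.1, -0.8, -2.5]
gripper_width: 0.464
gripper_force: 20.0
time: 8.25
ee_pos: [472.6, 232.8, 69.0]
tcp_rot: [[0.96, 0.279, 0.0], [0.279, -0.96, 0.0], [0.0, -0.0, -1.0]]
ft_force: [0.3, -0.7, -3.2]
gripper_width: 0.473
gripper_force: 20.0
```

```bash
python3 -m inch '[[[0,0,0.002],0,36],[[0,0,0],0,36],[[0,0,0.002],0,36],[[0,0,0],0,36],[[0,0,0],0,36],[[0,0,0],0,36],[[0,0,0],0,36],[[0,0,0],0,36],[[0,0,0],0,36],[[0,0,0],0,36]]'; python3 - <<'E'
from h import *
c=snap('wrist','w3')
E
```

```text
time: 9.25
ee_pos: [472.6, 232.9, 68.2]
tcp_rot: [[0.96, 0.279, 0.0], [0.279, -0.96, 0.0], [0.0, -0.0, -1.0]]
ft_force: [-3.0, -1.0, 6.1]
gripper_width: 0.471
gripper_force: 20.0
```

View pics/w3.png

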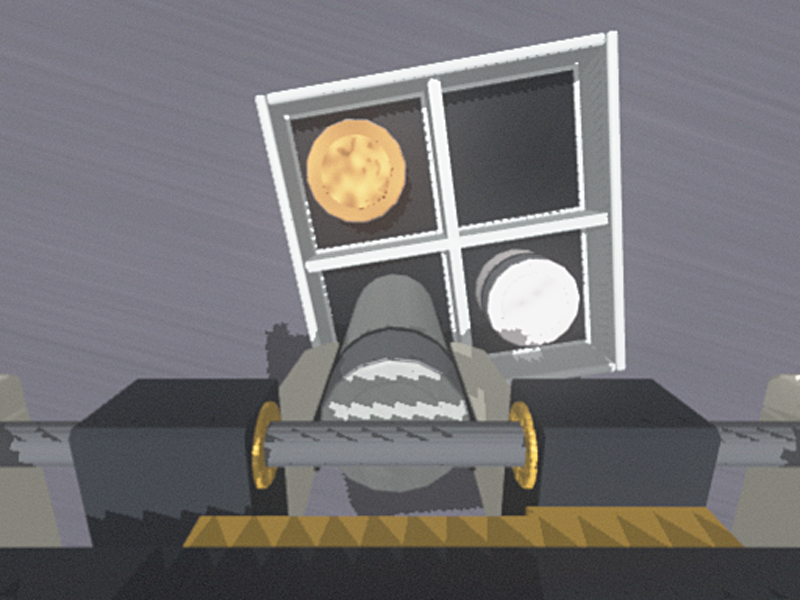

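Support force rose to about 9 N at the expected height of 68.2 mm, and the canister is inside its cell. Release it, lift, and go back for the other one.

```bash
python3 -m inch '[[[0,0,0],0,50],[[0,0,0],0,55],[[0,0,0],0,93],[[0,0,0],0,93],[[0,0,0],0,93],[[0,0,0],0,93],[[0,0,0],0,93],[[0,0,0],0,93],[[0,0,-0.03],0,93],[[0,0,-0.05],0,93]]' && python3 -m inch '[[[0,0,-0.1],0,93],[[0,0,-0.12],0,93],[[0,0,-0.12],0,93],[[0,0,-0.08],0,93],[[0,0.04,0],0,93],[[-0.006,0.1,0],0,93],[[-0.006,0.14,0],0,93],[[-0.006,0.14,0],0,93],[[-0.006,0.14,0],0,93],[[-0.006,0.14,0],0,93]]' && python3 -m inch '[[[-0.006,0.14,0],0,93],[[-0.006,0.14,0],0,93],[[-0.006,0.14,0],0,93],[[-0.006,0.14,0],0,93],[[-0.006,0.13,0],0,93],[[-0.004,0.08,0],0,93],[[0,0.03,0],0,93],[[0,0,0],0,93],[[0,0,0],0,93],[[0,0,0],0,93]]'
python3 - <<'E'
from h import *
c=snap('wrist','w4'); snap('top','t4')
print(manip.read_state()['ee_pos'],proj(c,[[602,-197.5,120]])*800/512)
E
```

```text
time: 10.3
ee_pos: [472.1, 232.7, 91.9]
tcp_rot: [[0.96, 0.279, -0.001], [0.279, -0.96, -0.001], [-0.002, 0.0, -1.0]]
ft_force: [0.1, -0.9, -0.2]
gripper_width: 0.998
gripper_force: 0.0
time: 11.3
ee_pos: [522.2, 26.5, 217.2]
tcp_rot: [[0.96, 0.279, -0.001], [0.279, -0.96, -0.0], [-0.001, -0.0, -1.0]]
ft_force: [1.2, 0.5, 0.1]
gripper_width: 1.0
gripper_force: 0.0
time: 12.3
ee_pos: [579.5, -203.4, 217.8]
tcp_rot: [[0.96, 0.28, -0.0], [0.28, -0.96, 0.0], [-0.0, -0.0, -1.0]]
ft_force: [0.5, 0.6, 0.8]
gripper_width: 1.001
gripper_force: 0.0
[ 579.62107116 -203.67600484  217.91746819] [[394.89272838 264.88043323]]
```

View pics/w4.png

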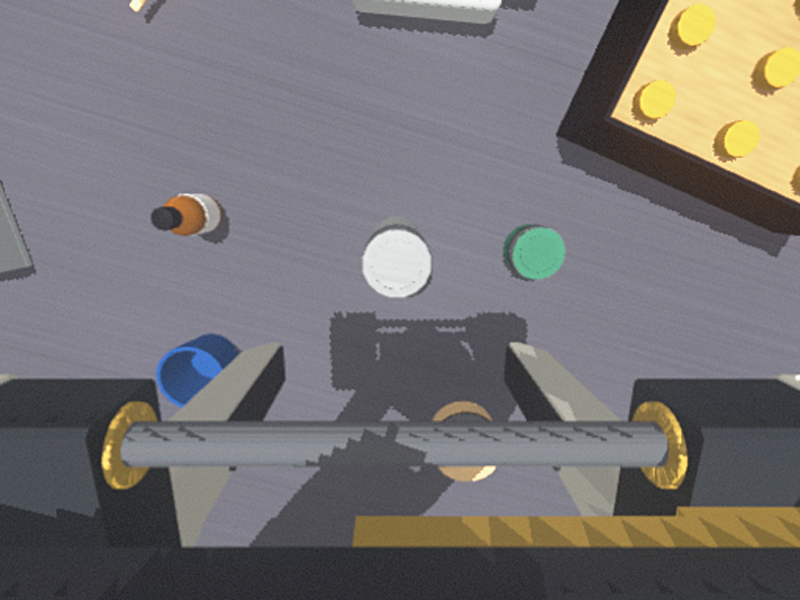

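View pics/t4.png

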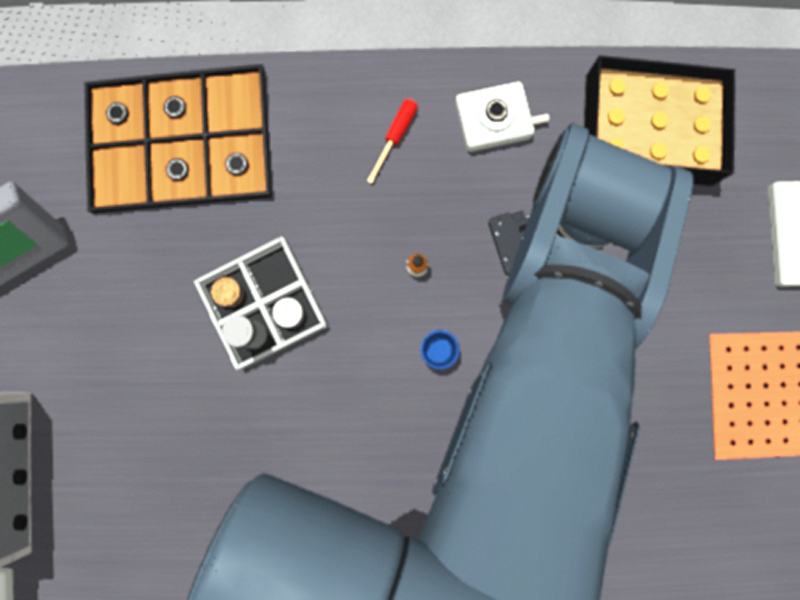

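Canister B stands in the lower left cell, with its lid at (239,331) in the top view. Canister A's lid is at (397,263) in the wrist view, 2 px from where my estimate projects.

```bash
python3 -c "
from h import *
print(at(load('t4'),239,331,125))"
python3 -m inch '[[[0.04,0.002,0],0,93],[[0.04,0.002,0],0,93],[[0,0,0],0,93],[[0,0,0.05],0,93],[[0,0,0.1],0,93],[[0,0,0.12],0,93],[[0,0,0.12],0,93],[[0,0,0.08],0,93],[[0,0,0.03],0,93],[[0,0,0.016],0,93]]' && python3 -m inch '[[[0,0,0],0,93],[[0,0,0],0,36],[[0,0,0],0,36],[[0,0,0],0,36],[[0,0,0],0,36],[[0,0,0],0,36],[[0,0,0],0,36],[[0,0,0],0,36],[[0,0,0],0,36],[[0,0,0],0,36]]' 20
```

```text
[475.2 230.4 125. ]
time: 13.4
ee_pos: [602.5, -199.0, 61.9]
tcp_rot: [[0.96, 0.279, -0.001], [0.279, -0.96, 0.001], [-0.001, -0.001, -1.0]]
ft_force: [-0.7, 0.3, 0.5]
gripper_width: 0.996
gripper_force: 0.0
time: 14.4
ee_pos: [603.1, -199.1, 63.0]
tcp_rot: [[0.96, 0.279, 0.0], [0.279, -0.96, 0.0], [0.0, -0.0, -1.0]]
ft_force: [-1.0, 0.4, 1.4]
gripper_width: 0.468
gripper_force: 20.0
```

```bash
python3 -m inch '[[[0,0,-0.03],0,36],[[0,0,-0.09],0,36],[[0,0,-0.12],0,36],[[0,0,-0.12],0,36],[[0,0,-0.07],0,36],[[0.01,-0.049,0],0,36],[[0.021,-0.098,0],0,36],[[0.021,-0.098,0],0,36],[[0.021,-0.098,0],0,36],[[0.021,-0.098,0],0,36]]' && python3 -m inch '[[[0.021,-0.098,0],0,36],[[0.021,-0.098,0],0,36],[[0.021,-0.098,0],0,36],[[0.021,-0.098,0],0,36],[[0.021,-0.098,0],0,36],[[0.021,-0.098,0],0,36],[[0.02,-0.098,0],0,36],[[0.02,-0.098,0],0,36],[[0.01,-0.049,0],0,36],[[0.006,-0.025,0],0,36]]' && python3 -m inch '[[[0,0,0],0,36],[[0,0,0],0,36],[[0,0,0],0,36],[[0,0,0],0,36],[[0,0,0],0,36],[[0,0,0],0,36],[[0,0,0],0,36],[[0,0,0],0,36],[[0,0,0],0,36],[[0,0,0],0,36]]'
```

```text
time: 15.4
ee_pos: [592.0, -62.0, 190.3]
tcp_rot: [[0.96, 0.279, -0.002], [0.279, -0.96, 0.001], [-0.002, -0.001, -1.0]]
ft_force: [1.1, -0.4, -1.0]
gripper_width: 0.471
gripper_force: 20.0
time: 16.4
ee_pos: [572.8, 199.5, 190.9]
tcp_rot: [[0.96, 0.281, -0.002], [0.281, -0.96, -0.0], [-0.002, -0.0, -1.0]]
ft_force: [0.0, -0.7, -1.6]
gripper_width: 0.47
gripper_force: 20.0
time: 17.4
ee_pos: [573.8, 198.2, 191.9]
tcp_rot: [[0.96, 0.279, -0.0], [0.279, -0.96, 0.0], [-0.0, -0.0, -1.0]]
ft_force: [-0.9, 1.0, -2.5]
gripper_width: 0.468
gripper_force: 20.0
```

```bash
python3 -m inch '[[[0,0,0.03],0,36],[[0,0,0.06],0,36],[[0,0,0.07],0,36],[[0,0,0.07],0,36],[[0,0,0.06],0,36],[[0,0,0.05],0,36],[[0,0,0.03],0,36],[[0,0,0.02],0,36],[[0,0,0],0,36],[[0,0,0],0,36]]' && python3 -m inch '[[[0,0,0.005],0,36],[[0,0,0.005],0,36],[[0,0,0.005],0,36],[[0,0,0.003],0,36],[[0,0,0.002],0,36],[[0,0,0.002],0,36],[[0,0,0.001],0,36],[[0,0,0],0,36],[[0,0,0],0,36],[[0,0,0],0,36]]'
```

```text
time: 18.4
ee_pos: [574.2, 198.3, 75.5]
tcp_rot: [[0.96, 0.279, 0.001], [0.279, -0.96, 0.0], [0.001, 0.0, -1.0]]
ft_force: [-1.3, -0.1, -1.9]
gripper_width: 0.472
gripper_force: 20.0
time: 19.4
ee_pos: [573.8, 198.2, 68.1]
tcp_rot: [[0.96, 0.279, 0.0], [0.279, -0.96, 0.0], [0.0, -0.0, -1.0]]
ft_force: [0.7, 0.3, -1.6]
gripper_width: 0.472
gripper_force: 20.0
```

```bash
python3 -m inch '[[[0,0,0.002],0,36],[[0,0,0],0,36],[[0,0,0.001],0,36],[[0,0,0],0,36],[[0,0,0],0,36],[[0,0,0],0,36],[[0,0,0],0,36],[[0,0,0],0,36],[[0,0,0],0,36],[[0,0,0],0,36]]'
```

```text
time: 20.4
ee_pos: [574.0, 198.3, 68.0]
tcp_rot: [[0.96, 0.279, 0.0], [0.279, -0.96, 0.0], [0.0, 0.0, -1.0]]
ft_force: [-3.1, -1.5, 8.1]
gripper_width: 0.474
gripper_force: 20.0
```

Contact is made. Release, lift and move clear.

```bash
python3 -m inch '[[[0,0,0],0,50],[[0,0,0],0,55],[[0,0,0],0,93],[[0,0,0],0,93],[[0,0,0],0,93],[[0,0,0],0,93],[[0,0,0],0,93],[[0,0,0],0,93],[[0,0,-0.03],0,93],[[0,0,-0.05],0,93]]' && python3 -m inch '[[[0,0,-0.1],0,93],[[0,0,-0.12],0,93],[[0,0,-0.12],0,93],[[0,0,-0.06],0,93],[[0,0.06,0],0,93],[[0,0.12,0],0,93],[[0,0.14,0],0,93],[[0,0.14,0],0,93],[[0,0.12,0],0,93],[[0,0.06,0],0,93]]' && python3 -m inch '[[[0,0.08,0],0,93],[[0,0.12,0],0,93],[[0,0.08,0],0,93],[[0,0,0],0,93],[[0,0,0],0,93],[[0,0,0],0,93],[[0,0,0],0,93],[[0,0,0],0,93],[[0,0,0],0,93],[[0,0,0],0,93]]'
python3 - <<'E'
from h import *
a=snap('top','t5')['pixels'][190-50:190+70,110:230,::-1];b=snap('scene','s5')['pixels'][70:190,240:360,::-1]
cv2.imwrite('pics/c5.png',cv2.resize(np.hstack([a,b]),(800,400),interpolation=cv2.INTER_CUBIC))
E
```

```text
time: 21.4
ee_pos: [573.4, 198.1, 91.4]
tcp_rot: [[0.96, 0.279, -0.001], [0.279, -0.96, -0.0], [-0.002, -0.0, -1.0]]
ft_force: [0.3, 0.6, 0.2]
gripper_width: 0.998
gripper_force: 0.0
time: 22.4
ee_pos: [627.5, 10.3, 210.7]
tcp_rot: [[0.961, 0.277, -0.001], [0.277, -0.961, -0.0], [-0.001, 0.0, -1.0]]
ft_force: [0.4, -0.2, 0.1]
gripper_width: 1.0
gripper_force: 0.0
time: 23.4
ee_pos: [650.8, -66.6, 211.2]
tcp_rot: [[0.96, 0.279, 0.0], [0.279, -0.96, 0.0], [0.0, -0.0, -1.0]]
ft_force: [0.2, 0.9, -0.2]
gripper_width: 1.0
gripper_force: 0.0
```

View pics/c5.png

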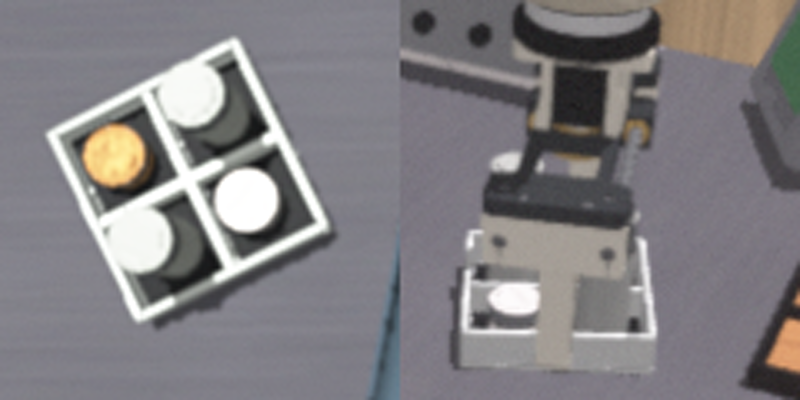

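The top crop shows the lids at (191,93) and (140,238), so both canisters stand upright inside the two cells that were empty. The arm only blocks part of the scene view and is well clear.

```bash
python3 -c "
from station import sign_off
print(sign_off())"
```

```text
the job is handed in; nothing more can be done
None
```

Both canisters stand upright in the two cells that were empty, one in each, set down gently with the arm clear. I handed the job in at about 23.5 s of the 64 s allowed; no verdict came back.

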